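Level a bench pump with a pry bar

ROBOT

A 6-joint arm with a two-finger parallel gripper is mounted at the origin on the work surface. World frame = base frame: x ahead of the robot, y to its left, z up, the work surface at z = 0. Lengths are in m, angles in rad, forces in N, time in s.
With the tool pointing down it reaches from about 0.35 to 0.975 m from the base axis. Payload 4.9 kg.
Tool frame: the origin (TCP) lies where the fingers leave the gripper's body, on its centre line; the fingertips stand 73 mm ahead of it and the grasp point (between the pads) lies 54 mm ahead of it; z points along the fingers, y is the direction in which the jaws open and shut (so a half turn about z gives the same grasp; the last joint's range is limited). The gripper opens to 85 mm and grips with 20 to 120 N. Pads are 22 mm wide; open, the fingers measure 114 mm over their backs; the gripper's body (76 mm by 85 mm) begins 54 mm behind the grasp point. The pads swing forward as they close: fully open they stand 13 mm farther back than shut.
Start: joints at [1.129, 0.053, 1.613, -0, 1.476, -0.119], TCP at [0.198, 0.593, 0.304] pointing down, gripper open.
Joint ranges: [-3.01, 3.01], [-1.01, 2.22], [0.06, 2.58], [-1.02, 4.17], [0.09, 2.62], [-3.14, 3.14]. Speed limits (rad/s): [2.57, 2.57, 3.14, 3.14, 3.14, 3.14].

INTERFACE

Orientations are given as a rotation vector (axis times angle).
In Python, from station import monitor, vision, workorder gives the robot as it stands.
- The arm moves only by the tool arm_command, never from a script. Its argument "rows" is text: rows parted by semicolons, each of 6 numbers parted by spaces: the shift along the world's x, y, z in mm, then the turn, a rotation vector about the world's x, y, z in degrees. In form: tx ty tz wx wy wz; .... A call has 1 to 12 rows; each row is the pose to reach, as a shift and turn from the pose measured when the call began; what a row does not reach only later rows make up. A row lasts 1/8 s, in which the tool goes at most 62.5 mm and 10.7 degrees, less where a joint would pass 70% of its speed; a pose out of reach is approached as far as the arm can. A call with a gripper value outside its range is refused whole. "jaw" is the opening, from 0 (shut) to 1 (fully open), set as the call begins (left out, the last holds). The fingers move at their own pace and stop on an object; "squeeze" is the grip in N (left out, the last holds). Time passes only in rows, so rows that repeat a pose let the fingers close. It gives the time, the measured TCP pose, the force and the opening at its end, in the units of the state.
- monitor.get_obs(): the state, without advancing time (a new reading comes with each control period).
- vision.get_image(name): name is "scene" or "top" or "wrist"; returns a dict with "frame" (420x560x3 uint8, red, green, blue), "vfov" (degrees; the focal length in pixels is half the picture's height over the tangent of half this angle, whatever the lens; pixels are square), "cx", "cy" (the principal point, pixels), "R" (3x3) and "t" (3): a world point X has camera coordinates R X + t; the wrist camera has in their place "T_tool_cam" (4x4, takes a point from camera to tool coordinates, whose origin is the TCP and whose axes are the flange's). Camera axes: x right, y down, z forward; pixel columns grow to the right and rows downward; lengths in m; the calibration is good to about 2 mm. A picture is of the moment at which its call begins: read the wrist's pose just before it. There is no depth.
- workorder.finish_job(): hands the job in, once; it reports no verdict.
The state is a dict: "t": time; "q": joint angles; "dq": joint speeds; "effort": joint torques, N m; "tool_pos": TCP position; "tool_rot": TCP orientation; "contact_force": force on the tool from outside, world axes, zero at the start; "wrist_torque": the same for the moment, N m; "opening": finger opening in m.
Only numpy, scipy, OpenCV 4.12 (cv2) and the standard library are available. Lean on these libraries where they do the work, as an engineer would, in place of code of your own. Each camera call takes 0.05 s, during which the arm holds its last target. There are 200 camera calls.

TASK

The heavy bench pump leans because its near edge sits on the bench. Take the red-handled pry bar, slide its toe down over the steel fulcrum block into the slot in the pump's near edge until you feel it press lightly on the slot's hidden back, then lever the edge up, never more than 15 mm, for the yellow spring-pushed horseshoe shim to slip under it fully, and let the pump down gently onto the shim. Draw the bar out and lay it flat on the bench clear of the pump, block and shim, lifting the pump only with the bar and leaving the stone, the meter and the blue tee fitting alone.

Things in the scene. Friction and masses are not known exactly. Their poses are not given: they have to be found in the camera images.
- bar: steel pry bar, 300 long, flat underside, loose, about 0.4 kg. Origin on the underside below the middle of the red handle; +x along the bar towards the toe, z up. Handle 130 long (x -65 to 65), 22 wide (y), 26 tall; shank 22 wide, 10 tall from x 65 to 195; thin toe 22 wide, 4 tall from x 195 to 235. At the start it lies flat on the bench.
- bar_toe (a point): tip of the bar's toe, middle of its width, on the underside (235 ahead of the bar's origin)
- bed: fixed levelling bed under the pump; origin on the bench, z up, +x the way the bar goes into the slot. Rear pad 8 high at x 55 to 95 carries the pump's far edge; a lip at x 77 to 89, 18 high, stops the pump in +x. Two blue shim guides 12 high at y +-76 to 84 (x -142 to -82), two blue spring blocks 18 high at y +-43 to 77, x -180 to -164.
- pump: grey bench pump with black motor and white wheel, 140 tall, loose, 3.5 to 5.3 kg. Base 150 (x) by 180 (y) by 24 thick. Its frame is upright at the start, origin on the bench, +x as the bed's, though the pump leans 3.5 degrees, far edge up, near edge on the bench at x -75. Levering it takes about 5 to 13 N pressed down at the middle of the bar's handle.
- slot: slot in the middle of the pump's near edge, open below, 34 wide (y), 16 high under a red bridge. Origin at the bottom middle of its mouth; +x into the pump along its base, z along the pump's upright. Its back, an orange stop hidden under the bridge, lies 14 to 28 deep, varies and must be felt; press it with 3 to 12 N. The toe creeps some 3 mm farther in as the bar is levered flat.
- slot_mouth (a point): middle of the top edge of the slot's mouth, on the pump's near face, where the toe lifts the pump
- edge_left (a point): left (+y) end of the pump's near lower edge; on the bench at the start, 8 above it when the pump stands on the shim
- edge_right (a point): right (-y) end of the pump's near lower edge; likewise
- far_edge (a point): middle of the pump's far lower edge, which rests on the 8 high pad
- fulcrum: fixed steel fulcrum block before the slot: 30 (x) by 60 (y) foot, rounded top (radius 9, along y) whose crest, 56 long, is 29 above the origin; origin at the middle of its underside on the bench, +x as the bed's; 66 to 82 from the pump's near edge
- shim (a joint): yellow horseshoe shim on springs: 0 at the start (m), grows as it slides towards the pump; it waits against the pump's near face at about 0.001 and slips in by itself to 0.025 (fully under) once the near edge is more than 8 mm up. Pushed by 3 to 5 N.
- shim_nose (a point): on the top face (8 high) of the shim, between the noses of its two prongs. Prongs 34 wide, middles 55 to either side; a bridge 5 high joins them 38 to 49 behind this point
- stone: grey stone weight, 96 across, 55 high, origin under its middle; leave alone
- meter: white handheld meter with a green display, 62 by 125 by 28 lying flat, origin under its middle; leave alone
- tee: blue tee fitting with white collars, 90 long, 40 high, origin under its middle; leave alone
Things that resemble listed ones, but are neither listed nor needed, are in the scene too. Of the things like the fulcrum, leave any that is purple; of the rest the smaller one is meant.

How it is judged:
On the way, in this order (a step that is already met when the one before it is completed fails the run):
1. the bar's toe lies in the slot and touches its back (contact force between bar and slot above 3 N and x of bar_toe in the frame of slot above 0.01 m), for 0.1 s.
2. levered over the fulcrum block, the pump's edge is up and the shim is fully under (value of joint shim above 0.022 m and contact force between bar and fulcrum above 3 N and contact force between bar and pump above 2 N), for 0.1 s.
At the end, for the whole second after the job is handed in: The shim is at least 22 mm in, the pump stands level and at rest on shim and pad (near corners 6 to 9.5 mm and far edge 6 to 10.5 mm above the bench), and the bar lies flat (within 0.05 rad) and still on the bench, not touching the pump, the fulcrum block, or the bed with its shim (value of joint shim above 0.022 m and height (world z) of edge_left between 0.006 and 0.0095 m and height (world z) of edge_right between 0.006 and 0.0095 m and height (world z) of far_edge between 0.006 and 0.0105 m and height (world z) of bar below 0.006 m and angle between bar's own z axis and vertical below 0.05 rad and contact force between bar and pump below 0.1 N and contact force between bar and fulcrum below 0.1 N and contact force between bar and bed below 0.1 N and linear speed of each of bar, pump below 0.02 m/s).
It fails at once if the back of the slot is pressed with more than 12 N (contact force between bar and slot above 12 N).
It fails at once if the near edge is lifted more than 15 mm off the bench (height (world z) of any of edge_left, edge_right above 0.015 m).
It fails at once if the pump is dropped or jerked (faster than 0.12 m/s) (linear speed of pump above 0.12 m/s).
It fails at once if the pump is pushed or lifted by the robot itself (contact force between any of the arm, the fingers and pump above 2 N).
It fails at once if the stone, meter or tee fitting is moved more than 15 mm (distance of any of stone, meter, tee from where it was at the start of the episode above 0.015 m).
It also fails if it takes over 72 s, if anything falls off the work surface, if the arm or the gripper's body presses on something with over 40 N, if the wrist force passes 120 N, or if a joint passes its speed limit or range.

## Working session

There is one attempt and no reset: what is moved stays moved. The work goes in short steps, Python scripts to look and compute and a tool call to move; the robot and the scene stay as the last step left them, time stands still between calls to the robot, and variables do not carry over. Pictures are saved under pics/ and viewed, about 8 in all and at most 12, crops included, and the job is handed in when it is done.

Besides the shell and the picture viewer there is one more tool, called by a JSON object that holds its "method" and its "body", one argument or row to a line. arm_command: Moves the arm, as the interface text tells. Its arguments: {"type":"object","properties":{"rows":{"type":"string"},"jaw":{"type":"number"},"squeeze":{"type":"number"}},"required":["rows"]}

```bash
mkdir -p pics; ls; cat > h.py <<'E'
import numpy as np, cv2, json
from scipy.spatial.transform import Rotation as Rn
from station import monitor, vision, workorder
def grab(name,fn):
    o=monitor.get_obs(); im=vision.get_image(name)
    cv2.imwrite(f'pics/{fn}.png',im['frame'][:,:,::-1])
    d={k:np.array(v).tolist() for k,v in im.items() if k!='frame'}
    if 'T_tool_cam' in d:
        T=np.eye(4);T[:3,:3]=Rn.from_rotvec(o['tool_rot']).as_matrix();T[:3,3]=o['tool_pos']
        W=T@np.array(d['T_tool_cam']); d['R']=W[:3,:3].T.tolist(); d['t']=(-W[:3,:3].T@W[:3,3]).tolist()
    json.dump(d,open(f'pics/{fn}.json','w')); return im,o
def cam(fn):
    d=json.load(open(f'pics/{fn}.json')); f=210/np.tan(np.radians(d['vfov'])/2)
    return f,d['cx'],d['cy'],np.array(d['R']),np.array(d['t'])
def ray(fn,u,v):
    f,cx,cy,R,t=cam(fn); d=R.T@np.array([(u-cx)/f,(v-cy)/f,1]); return -R.T@t,d
def onz(fn,u,v,z):
    c,d=ray(fn,u,v); return c+d*(z-c[2])/d[2]
def tri(*a):
    A=np.zeros((3,3));b=np.zeros(3)
    for fn,u,v in a:
        c,d=ray(fn,u,v); d/=np.linalg.norm(d); P=np.eye(3)-np.outer(d,d);A+=P;b+=P@c
    return np.linalg.solve(A,b)
def proj(fn,X):
    f,cx,cy,R,t=cam(fn); p=R@np.array(X)+t; return cx+f*p[0]/p[2],cy+f*p[1]/p[2]
E
python3 - <<'E'
from h import *
a,o=grab('scene','scene0');b,_=grab('top','top0')
print({k:np.round(v,3).tolist() for k,v in o.items()})
for n in('scene0','top0'):
    im=cv2.imread(f'pics/{n}.png'); cv2.imwrite(f'pics/{n}v.png',cv2.resize(im,(800,600),interpolation=cv2.INTER_CUBIC)); f,cx,cy,R,t=cam(n);print(n,f,cx,cy,-R.T@t)
E
```

```text
pics
{'t': 0.0, 'q': [1.129, 0.053, 1.614, -0.0, 1.476, -0.119], 'dq': [-0.001, -0.001, 0.002, -0.001, -0.002, 0.0], 'effort': [-0.001, -39.368, -37.017, -0.0, 0.007, -0.0], 'tool_pos': [0.198, 0.592, 0.303], 'tool_rot': [-0.505, -3.1, 0.003], 'contact_force': [-0.37, 1.166, -0.743], 'wrist_torque': [-0.049, 0.017, 0.02], 'opening': 0.086}
scene0 480.97877788928446 281.198243623192 213.53694349707374 [0.80792971 0.46832984 0.83428211]
top0 440.0009283576723 277.86664325159506 210.23263720907582 [ 0.38761054 -0.00167327  0.96569141]
```

View pics/scene0v.png

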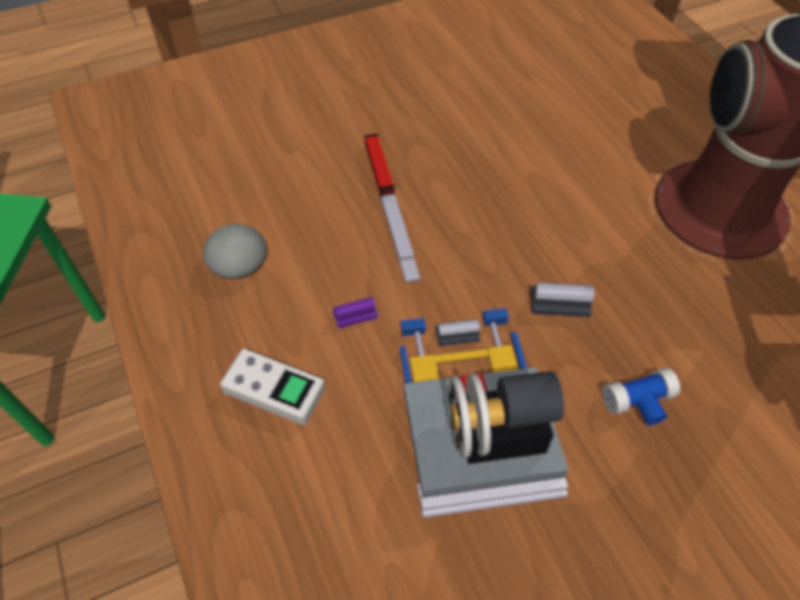

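View pics/top0v.png

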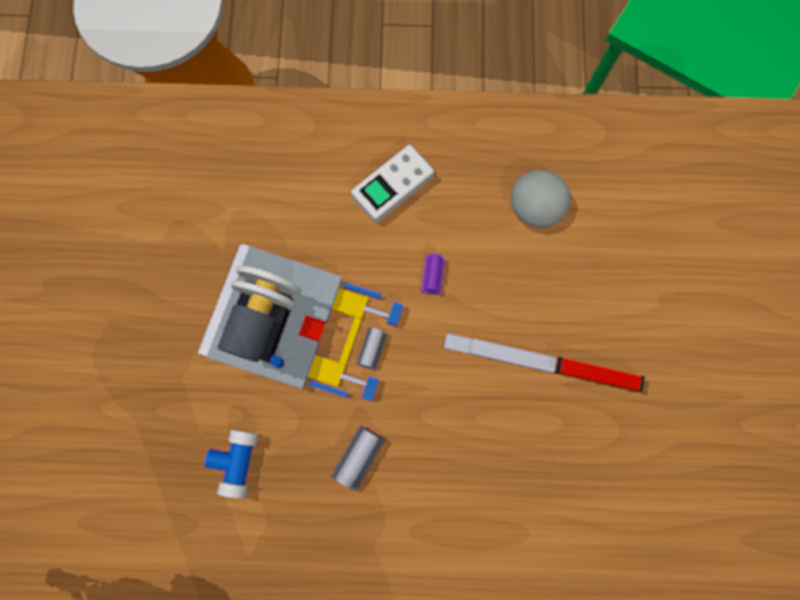

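The scene picture shows the bar with its red handle (375,140)-(390,190) and toe at (411,278), the pump at (480,430), and the small steel fulcrum at (459,331) between the blue spring blocks. The top picture shows the toe at (446,341), the handle end at (643,383), and the fulcrum at (372,348).

```bash
python3 - <<'E'
from h import *
s=.7
def P(u,v,z):return np.round(onz('top0',u*s,v*s,z)*1000,1)
print('handle end top',P(643,377,26),P(640,390,26),'handle front',P(561,359,26),P(558,372,26))
print('toe',P(448,335,4),P(444,348,4))
print('fulc crest',P(378,329,29),P(366,367,29))
print('springblocks',P(395,313,18),P(371,388,18))
print('pump near top edge',P(342,277,24),P(305,388,24),'far',P(245,246,32),P(203,354,32))
print('shim bridge',P(360,318,5),P(342,375,5),'slot red',P(313,328,28))
print('stone',P(541,198,30),'meter',P(393,184,28),'tee',P(235,465,30),'purple',P(433,274,29))
print('tri fulc mid',tri(('top0',372*s,348*s),('scene0',459*s,327*s)),'handle front',tri(('top0',560*s,365*s),('scene0',386*s,188*s)),'handle end', tri(('top0',642*s,383*s),('scene0',371.5*s,136*s)))
print(proj('scene0',[0,0,0]),[cam(n)[3].round(2).tolist() for n in('top0','scene0')])
E
```

```text
handle end top [-1862.7  9829.5 26000. ] [-1346.6  9683.9 26000. ] handle front [-2493.4  6587.8 26000. ] [-1971.9  6454.9 26000. ]
toe [ -64.3  248.9 4000. ] [-1.000e-01  2.301e+02  4.000e+03]
fulc crest [-3976.2  -845.4 29000. ] [-2251.4 -1324.9 29000. ]
springblocks [-2721.8   -60.6 18000. ] [ -655.8  -651.2 18000. ]
pump near top edge [-5141.2 -2113.6 24000. ] [ -960.3 -3277.2 24000. ] far [-8558.7 -7883.4 32000. ] [-2962.9 -9546.4 32000. ]
shim bridge [-309.6 -242.5 5000. ] [  62.9 -343.6 5000. ] slot red [-3789.2 -3641.2 28000. ]
stone [-10805.2   6869.2  30000. ] meter [-10521.9   -345.3  28000. ] tee [ 2182.6 -7068.3 30000. ] purple [-6595.8  1597.2 29000. ]
tri fulc mid [0.50473207 0.03612182 0.0166463 ] handle front [ 0.48735071 -0.24936496  0.01701666] handle end [ 0.46202582 -0.36950297  0.02038048]
(np.float64(503.4013380892954), np.float64(145.1508633414593)) [[[0.03, -1.0, 0.0], [-0.98, -0.03, -0.2], [0.2, 0.0, -0.98]], [[-0.91, 0.42, 0.01], [0.34, 0.75, -0.56], [-0.25, -0.5, -0.83]]]
```

```bash
python3 - <<'E'
from h import *
s=.7
def P(u,v,z):return np.round(onz('top0',u*s,v*s,z/1000)*1000,1)
print('handle end top',P(643,377,26),P(640,390,26),'handle front',P(561,359,26),P(558,372,26))
print('toe',P(448,335,4),P(444,348,4))
print('fulc crest',P(378,329,29),P(366,367,29))
print('springblocks',P(395,313,18),P(371,388,18))
print('pump near top edge',P(342,277,24),P(305,388,24),'far',P(245,246,32),P(203,354,32))
print('shim bridge',P(360,318,5),P(342,375,5),'slot red',P(313,328,28))
print('stone',P(541,198,30),'meter',P(393,184,28),'tee',P(235,465,30),'purple',P(433,274,29))
E
```

```text
handle end top [ 472.1 -370.7   26. ] [ 452.7 -365.2   26. ] handle front [ 495.8 -249.    26. ] [ 476.2 -244.    26. ]
toe [530.8 -81.1   4. ] [510.5 -75.1   4. ]
fulc crest [533.4  26.5  29. ] [475.8  42.5  29. ]
springblocks [560.6   1.6  18. ] [445.7  34.5  18. ]
pump near top edge [613.6  84.7  24. ] [442.7 132.2  24. ] far [656.8 235.5  32. ] [488.4 285.5  32. ]
shim bridge [553.6  55.7   5. ] [464.9  79.8   5. ] slot red [532.5 124.6  28. ]
stone [ 748.3 -223.1   30. ] meter [766.   10.2  28. ] tee [329.8 226.1  30. ] purple [620.9 -55.1  29. ]
```

```bash
python3 - <<'E'
from h import *
_,o=grab('wrist','w0');d=json.load(open('pics/w0.json'));print(np.round(d['T_tool_cam'],3),d['vfov'],d['cx'],d['cy'])
# tool yaw after -82.6 turn: view footprint for TCP (.52,-.02,.33)
for yaw in(-82.6,97.4):
    R0=Rn.from_euler('z',yaw,degrees=True)*Rn.from_rotvec(o['tool_rot'])
    T=np.eye(4);T[:3,:3]=R0.as_matrix();T[:3,3]=[.52,-.02,.33];W=T@np.array(d['T_tool_cam'])
    dd=dict(d,R=W[:3,:3].T.tolist(),t=(-W[:3,:3].T@W[:3,3]).tolist());json.dump(dd,open('pics/x.json','w'))
    print(yaw,[np.round(proj('x',p)) .tolist() for p in([.504,.035,.03],[.528,.108,.02],[.52,-.08,0],[.48,-.25,.02])])
E
```

```text
[[-0.001 -0.964 -0.264  0.067]
 [ 1.    -0.001 -0.001 -0.   ]
 [ 0.    -0.264  0.964 -0.071]
 [ 0.     0.     0.     1.   ]] 71.94996118033289 277.52063439769347 208.50782666287208
-82.6 [[257.0, 143.0], [264.0, 78.0], [286.0, 219.0], [282.0, 331.0]]
97.4 [[298.0, 220.0], [290.0, 268.0], [270.0, 136.0], [274.0, -25.0]]
```

{"method": "arm_command", "body": {
  "rows": "60 -100 0 0 0 -14; 120 -200 0 0 0 -28; 180 -300 0 0 0 -42; 240 -400 -5 0 0 -56; 290 -500 -10 0 0 -70; 342 -592 -20 0 0 -82.6; 342 -592 -20 0 0 -82.6; 342 -592 -20 0 0 -82.6; 342 -592 -20 0 0 -82.6; 342 -592 -20 0 0 -82.6; 342 -592 -20 0 0 -82.6; 342 -592 -20 0 0 -82.6",
  "jaw": 0.7
}}

```text
t: 1.65
tool_pos: [0.541, -0.0029, 0.2822]
tool_rot: [-2.43, -1.989, 0.003]
contact_force: [-0.3, 1.7, -0.1]
opening: 0.0596
```

```bash
python3 - <<'E'
from h import *
_,o=grab('wrist','w1');print({k:np.round(v,3).tolist() for k,v in o.items()})
E
```

```text
{'t': 1.65, 'q': [-0.143, -0.133, 1.83, -0.0, 1.448, 0.056], 'dq': [0.061, -0.035, 0.032, 0.029, 0.025, 0.02], 'effort': [-1.649, -30.235, -37.342, -0.23, -0.168, -0.14], 'tool_pos': [0.541, -0.003, 0.282], 'tool_rot': [-2.43, -1.989, 0.003], 'contact_force': [-0.262, 1.656, -0.082], 'wrist_torque': [0.017, -0.006, -0.05], 'opening': 0.06}
```

{"method": "arm_command", "body": {
  "rows": "-30 -15 -20 0 0 0; -60 -30 -40 0 0 0; -60 -30 -40 0 0 0; -60 -30 -40 0 0 0"
}}

```text
t: 2.2
tool_pos: [0.4807, -0.0303, 0.243]
tool_rot: [-2.427, -1.993, 0.001]
contact_force: [-0.4, 0.3, 0.3]
opening: 0.06
```

```bash
python3 - <<'E'
from h import *
_,o=grab('wrist','w2');print({k:np.round(v,3).tolist() for k,v in o.items()})
a=cv2.imread('pics/w1.png');b=cv2.imread('pics/w2.png')
for n,i in(('w1v',a),('w2v',b)): cv2.imwrite(f'pics/{n}.png',cv2.resize(i,(800,600),interpolation=cv2.INTER_CUBIC))
E
```

```text
{'t': 2.2, 'q': [-0.218, -0.255, 2.001, 0.001, 1.397, -0.022], 'dq': [0.002, 0.009, -0.034, -0.004, -0.002, -0.003], 'effort': [-0.211, -24.724, -34.853, -0.01, 0.057, 0.001], 'tool_pos': [0.481, -0.03, 0.243], 'tool_rot': [-2.427, -1.993, 0.001], 'contact_force': [-0.36, 0.309, 0.305], 'wrist_torque': [0.046, 0.013, -0.009], 'opening': 0.06}
```

View pics/w1v.png

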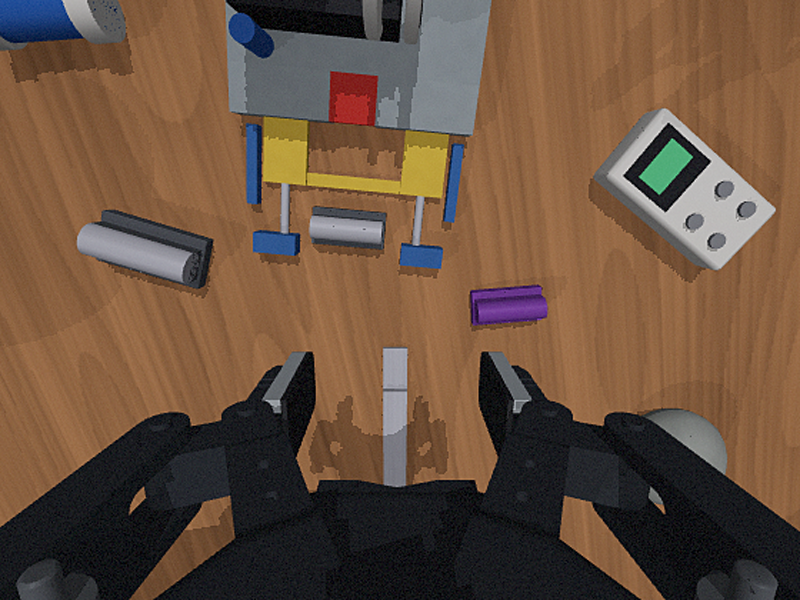

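View pics/w2v.png

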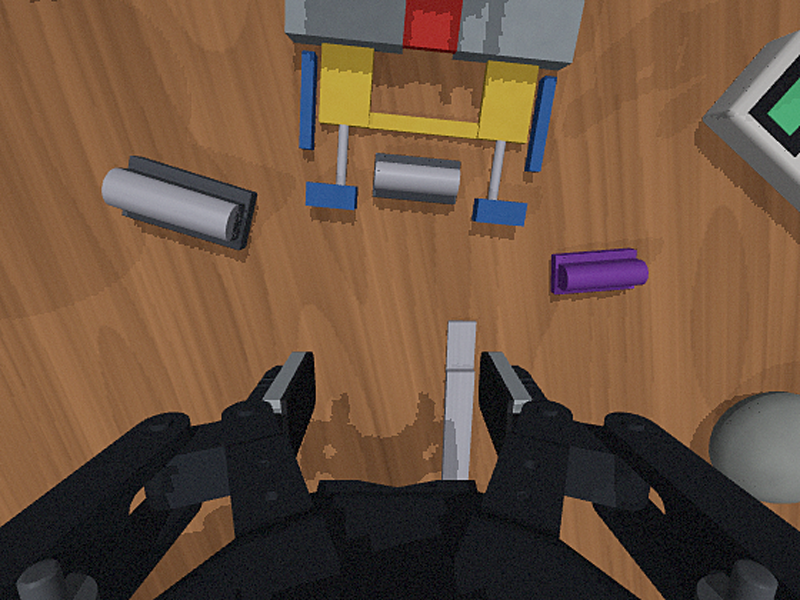

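```bash
python3 - <<'E'
from h import *
s=.7
def T(n,a,b):
    A=('w1',a[0]*s,a[1]*s);B=('w2',b[0]*s,b[1]*s);p=tri(A,B)*1000;print(n,p.round(1));return p
bl=T('blkL',(276,243),(331,195));br=T('blkR',(421,256),(500,212))
fl=T('fulL',(311,220),(375,174));fr=T('fulR',(385,229),(460,179))
rl=T('redL',(332,122),(404,47));rr=T('redR',(374,126),(458,52))
pl=T('pumpL',(230,112),(287,39));pr=T('pumpR',(473,135),(571,68))
T('shimbridgeL',(307,174),(371,114));T('shimbridgeR',(401,180),(479,124))
tl=T('toeL',(384,348),(449,321));tr=T('toeR',(407,349),(476,322))
for n,a,b in(('blk',bl,br),('ful',fl,fr),('red',rl,rr),('pump',pl,pr),('toe',tl,tr)):
    d=b-a;print(n,'mid',((a+b)/2).round(1),'heading',np.degrees(np.arctan2(d[1],d[0]))+90,'len',np.linalg.norm(d))
for n,z,a,b in(('ful1',29,(311,220),(385,229)),('blk1',18,(276,243),(421,256)),('red1',17,(332,122),(374,126))):
    for fn in ('w1',): 
        A=onz(fn,a[0]*s,a[1]*s,z/1e3)*1e3;B=onz(fn,b[0]*s,b[1]*s,z/1e3)*1e3;print(n,((A+B)/2).round(1),np.degrees(np.arctan2(*(B-A)[1::-1]))+90)
for n,z,a,b in(('ful2',29,(375,174),(460,179)),('blk2',18,(331,195),(500,212)),('red2',17,(404,47),(458,52)),('toe',4,(449,321),(476,322))):
    A=onz('w2',a[0]*s,a[1]*s,z/1e3)*1e3;B=onz('w2',b[0]*s,b[1]*s,z/1e3)*1e3;print(n,((A+B)/2).round(1),np.degrees(np.arctan2(*(B-A)[1::-1]))+90)
E
```

```text
blkL [446.4  37.1  13.1]
blkR [561.7   2.5  13.8]
fulL [478.7  47.2   5.6]
fulR [537.1  30.4  15.3]
redL [514.4 117.   18.3]
redR [545.5 105.9  28. ]
pumpL [441.1 138.4  15.2]
pumpR [618.   85.7  16. ]
shimbridgeL [484.9  84.5   9.6]
shimbridgeR [557.6  64.8   2. ]
toeL [513.5 -75.2   3.3]
toeR [534.  -79.1   6.2]
blk mid [504.   19.8  13.4] heading 73.29742098268186 len 120.38240599328518
ful mid [507.9  38.8  10.4] heading 73.92337135030934 len 61.53589015682354
red mid [529.9 111.4  23.1] heading 70.31451634100311 len 34.40302209508727
pump mid [529.5 112.   15.6] heading 73.43926233532325 len 184.55326219911314
toe mid [523.7 -77.1   4.8] heading 79.1700135091373 len 21.026088383508554
ful1 [510.4  40.7  29. ] 71.6720087336173
blk1 [504.9  20.2  18. ] 73.40009072585454
red1 [529.7 112.4  17. ] 73.45644498583076
ful2 [507.7  37.7  29. ] 75.49697425554609
blk2 [503.9  20.1  18. ] 73.1286995907247
red2 [531.  112.8  17. ] 74.00937791218695
toe [523.8 -77.2   4. ] 76.5101764196578
```

w1 and w2 show the blue spring blocks, fulcrum, red bridge (slot mouth at (404..458,50) in w2) and the bar's toe at (462,321). The bed's heading is about 73.6° and the mouth is at (530,112) mm. Next I go to the bar's handle.

{"method": "arm_command", "body": {
  "rows": "-1 -60 -10 0 0 0; -2 -120 -30 0 0 0; -3 -180 -50 0 0 0; -4 -240 -70 0 0 0; -4 -277 -100 0 0 0; -4 -277 -140 0 0 0; -4 -277 -156 0 0 0; -4 -277 -164 0 0 0; -4 -277 -164 0 0 0; -4 -277 -164 0 0 0"
}}

```text
t: 3.5
tool_pos: [0.4783, -0.3077, 0.0812]
tool_rot: [2.425, 1.994, 0.001]
contact_force: [0.1, 0.1, 0.1]
opening: 0.0602
```

```bash
python3 - <<'E'
from h import *
_,o=grab('wrist','w3');print({k:np.round(v,4).tolist() for k,v in o.items()})
grab('top','top3');a=cv2.imread('pics/w3.png');b=cv2.imread('pics/top3.png')[150:345,300:560]
cv2.imwrite('pics/c3.png',np.vstack([cv2.resize(a,(400,300)),cv2.resize(b,(400,300))]))
E
```

```text
{'t': 3.5, 'q': [-0.7026, 0.1641, 1.8948, 0.0002, 1.0808, -0.5079], 'dq': [-0.0034, -0.0039, 0.0017, -0.0019, -0.0033, 0.0005], 'effort': [0.0272, -37.2462, -30.2074, 0.0009, 0.0105, 0.0003], 'tool_pos': [0.4783, -0.3077, 0.0812], 'tool_rot': [2.4255, 1.9937, 0.0008], 'contact_force': [0.0783, 0.0592, 0.1291], 'wrist_torque': [0.0266, 0.0015, -0.0201], 'opening': 0.0602}
```

View pics/c3.png

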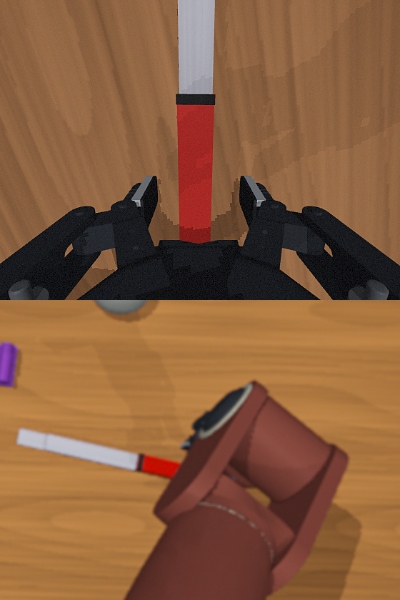

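w3 shows the handle centred between the open fingers, its front end at (196,94) in the 400x300 crop. I go 4 mm lower and grip.

{"method": "arm_command", "body": {
  "rows": "0 0 -4 0 0 0; 0 0 -4 0 0 0"
}}

```text
t: 3.85
tool_pos: [0.4779, -0.3077, 0.077]
tool_rot: [2.426, 1.994, 0.001]
contact_force: [-0.3, 0.6, 0.6]
opening: 0.0596
```

{"method": "arm_command", "body": {
  "rows": "0 0 0 0 0 0; 0 0 0 0 0 0; 0 0 0 0 0 0; 0 0 0 0 0 0; 0 0 0 0 0 0; 0 0 0 0 0 0",
  "jaw": 0,
  "squeeze": 110
}}

```text
t: 4.6
tool_pos: [0.478, -0.3078, 0.0774]
tool_rot: [2.426, 1.994, 0.0]
contact_force: [-2.1, 0.6, 5.4]
opening: 0.02
```

```bash
python3 - <<'E'
from h import *
_,o=grab('wrist','w4');print({k:np.round(v,4).tolist() for k,v in o.items()})
p=onz('w3',274,131.6,.026)*1e3;print('handle front',p.round(1))
im=cv2.imread('pics/w4.png');hsv=cv2.cvtColor(im,cv2.COLOR_BGR2HSV)
# red mask / grey bar columns per row
for v in range(10,340,20):
    r=np.where(((hsv[v,:,0]<8)|(hsv[v,:,0]>172))&(hsv[v,:,1]>170))[0]; g=np.where((hsv[v,200:360,1]<50)&(hsv[v,200:360,2]>90))[0]+200
    print(v,(r.min(),r.max(),len(r)) if len(r) else '-',(g.min(),g.max(),len(g)) if len(g) else '-')
E
```

```text
{'t': 4.6, 'q': [-0.703, 0.1701, 1.8959, -0.0001, 1.0741, -0.5081], 'dq': [-0.0005, 0.0016, 0.0001, -0.0018, 0.0001, -0.0016], 'effort': [0.2225, -35.4711, -29.362, 0.3349, -0.7061, 0.162], 'tool_pos': [0.478, -0.3078, 0.0774], 'tool_rot': [2.4258, 1.9938, 0.0003], 'contact_force': [-2.111, 0.5562, 5.3803], 'wrist_torque': [0.0951, 0.44, 0.1505], 'opening': 0.02}
handle front [ 489.1 -243.1   26. ]
10 - (np.int64(251), np.int64(303), 53)
30 - (np.int64(251), np.int64(303), 53)
50 - (np.int64(251), np.int64(302), 52)
70 - (np.int64(252), np.int64(302), 51)
90 - (np.int64(252), np.int64(301), 50)
110 - (np.int64(253), np.int64(301), 49)
130 - (np.int64(253), np.int64(301), 49)
150 (np.int64(251), np.int64(303), 53) -
170 (np.int64(252), np.int64(303), 52) -
190 (np.int64(252), np.int64(303), 52) -
210 (np.int64(253), np.int64(302), 50) -
230 (np.int64(253), np.int64(302), 50) -
250 (np.int64(254), np.int64(301), 48) (np.int64(244), np.int64(311), 19)
270 (np.int64(256), np.int64(299), 44) (np.int64(238), np.int64(317), 24)
290 (np.int64(257), np.int64(298), 42) -
310 (np.int64(256), np.int64(299), 44) -
330 (np.int64(256), np.int64(300), 45) -
```

```bash
cat >> h.py <<'E'
M=np.array([530.3,112.4]); H=73.6; XF=-76.5   # mouth, heading, crest x (along u from mouth), mm
TOE=np.array([235,0,77.4])                      # toe in tool frame, mm
def uv(H): a=np.radians(H); return np.array([np.cos(a),np.sin(a),0]),np.array([-np.sin(a),np.cos(a),0])
def pose(d,z,th,lat=0,H=H):
    "TCP (mm) and R for toe at depth d along u, height z, toe-down pitch th deg"
    u,n=uv(H); R=Rn.from_rotvec(n*np.radians(th)).as_matrix()@np.column_stack([u,-n,[0,0,-1]])
    return np.array([M[0],M[1],0])+u*d+n*lat+[0,0,z]-R@TOE,R
def cmd(p,R,o=None):
    o=o or monitor.get_obs(); R0=Rn.from_rotvec(o['tool_rot']).as_matrix()
    return np.round(p-np.array(o['tool_pos'])*1e3,1),np.round(np.degrees(Rn.from_matrix(R@R0.T).as_rotvec()),2)
def toe(o):
    "toe depth, lateral, height, pitch, heading, underside height at crest x"
    R=Rn.from_rotvec(o['tool_rot']).as_matrix(); p=np.array(o['tool_pos'])*1e3+R@TOE; u,n=uv(H); d=p-[M[0],M[1],0]; b=R[:,0]
    th=np.arcsin(-b[2]); return np.round([d@u,d@n,p[2],np.degrees(th),np.degrees(np.arctan2(b[1],b[0])),p[2]+(d@u-XF)*np.tan(th)],2)
E
python3 - <<'E'
from h import *
o=monitor.get_obs(); print(toe(o))
t=np.tan(np.radians(16))
for d,c in((-12,50),(-12,33),(5,32),(10,31)):
    print(d,c,cmd(*pose(d,c-(d-XF)*t,16)),pose(d,c-(d-XF)*t,16)[0].round(1))
E
```

```text
[-1.8393e+02 -4.7130e+01 -2.4000e-01  5.0000e-02  7.8840e+01 -3.3000e-01]
-12 50 (array([ -8.8, 212.5,  93.3]), array([-15.48,   3.87,  -5.21])) [469.2 -95.4 170.7]
-12 33 (array([ -8.8, 212.5,  76.3]), array([-15.48,   3.87,  -5.21])) [469.2 -95.4 153.7]
5 32 (array([ -4. , 228.8,  70.4]), array([-15.48,   3.87,  -5.21])) [474.  -79.  147.8]
10 31 (array([ -2.6, 233.6,  68. ]), array([-15.48,   3.87,  -5.21])) [475.4 -74.2 145.4]
```

{"method": "arm_command", "body": {
  "rows": "0 0 15 0 0 0; 0 0 40 0 0 0; 0 10 70 -3 1 -1; 0 40 90 -6 1.5 -2; -3 75 105 -9 2 -3; -5 110 110 -12 3 -4; -7 145 110 -15 3.5 -5; -9 180 105 -15.5 3.9 -5.2; -9 205 98 -15.5 3.9 -5.2; -9 212.5 93.3 -15.5 3.9 -5.2; -9 212.5 93.3 -15.5 3.9 -5.2; -9 212.5 93.3 -15.5 3.9 -5.2"
}}

```text
t: 6.15
tool_pos: [0.4691, -0.0961, 0.1709]
tool_rot: [2.367, 1.77, -0.333]
contact_force: [0.0, -0.0, -4.2]
opening: 0.0199
```

```bash
python3 - <<'E'
from h import *
grab('top','top5');_,o=grab('scene','sc5');print(toe(o),np.round(o['contact_force'],2),np.round(o['wrist_torque'],2),o['opening'])
for n in('top5','sc5'): print(n,proj(n,np.append(pose(-12,50-(64.5)*.2867,16)[0],0)[:3]*0+np.array([M[0]-.2823*12,M[1]-.9593*12,31.5])/1e3))
a=cv2.imread('pics/top5.png')[180:320,190:390];b=cv2.imread('pics/sc5.png')[150:290,230:430]
cv2.imwrite('pics/c5.png',np.vstack([cv2.resize(i,(800//2*1,280),interpolation=cv2.INTER_CUBIC) for i in(a,b)]))
E
```

```text
[-12.83  -0.51  31.73  16.04  73.54  50.03] [ 0.35  0.13 -3.62] [0.01 0.04 0.06] 0.019971865899442325
top5 (np.float64(229.7958047753923), np.float64(232.20405936004053))
sc5 (np.float64(326.64287944978975), np.float64(254.62160692936482))
```

View pics/c5.png

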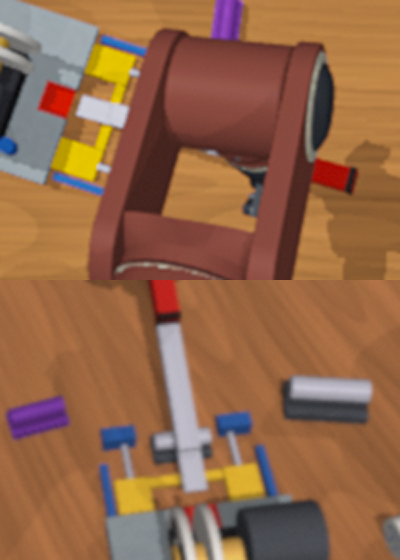

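The crops show the toe tip at top px (230,231) and scene px (327.5,254), which agrees with the predictions, and the toe is lined up with the red bridge. Lower it and slide in.

{"method": "arm_command", "body": {
  "rows": "0 0 -9 0 0 0; 0 0.5 -18 0 0 0; 0 0.5 -18 0 0 0; 0 0.5 -18 0 0 0; 0 0.5 -18 0 0 0"
}}

```text
t: 6.88
tool_pos: [0.4694, -0.0957, 0.1534]
tool_rot: [2.367, 1.769, -0.332]
contact_force: [-0.3, 0.4, -3.3]
opening: 0.02
```

```bash
python3 - <<'E'
from h import *
o=monitor.get_obs();print(toe(o),np.round(o['contact_force'],2),np.round(o['wrist_torque'],2))
t=np.tan(np.radians(16))
for d,c in((0,31.5),(8,31.5),(12,31.5)): print(d,c,cmd(*pose(d,c-(d-XF)*t,16)))
E
```

```text
[-12.31  -0.7   14.08  16.03  73.53  32.53] [-0.31  0.44 -3.35] [ 0.03 -0.02 -0.01]
0 31.5 (array([ 3.1, 11.8, -4.6]), array([0.05, 0.04, 0.06]))
8 31.5 (array([ 5.4, 19.5, -6.9]), array([0.05, 0.04, 0.06]))
12 31.5 (array([ 6.5, 23.3, -8.1]), array([0.05, 0.04, 0.06]))
```

Slide in to about 9 mm depth.

{"method": "arm_command", "body": {
  "rows": "1.5 6 -2.5 0 0 0; 3 12 -4.6 0 0 0; 4 16 -5.8 0 0 0; 5.6 20 -7 0 0 0; 5.6 20 -7 0 0 0; 5.6 20 -7 0 0 0"
}}

```text
t: 7.62
tool_pos: [0.4751, -0.0757, 0.1464]
tool_rot: [2.367, 1.769, -0.333]
contact_force: [-0.4, -0.1, -4.7]
opening: 0.0197
```

```bash
python3 - <<'E'
from h import *
o=monitor.get_obs();print(toe(o),np.round(o['contact_force'],2),np.round(o['wrist_torque'],2))
F=[]
for i in range(3): vision.get_image('wrist');F.append(monitor.get_obs()['contact_force'])
print(np.round(F,2))
E
```

```text
[ 8.41 -0.45  7.08 16.04 73.53 31.49] [-0.37 -0.08 -4.68] [-0.01  0.01 -0.  ]
[[-0.11  0.14 -4.62]
 [-0.03  0.13 -3.67]
 [ 0.08  0.79 -3.86]]
```

{"method": "arm_command", "body": {
  "rows": "0.6 1.9 -0.6 0 0 0; 1.1 3.8 -1.2 0 0 0; 1.1 3.8 -1.2 0 0 0"
}}

```text
t: 8.15
tool_pos: [0.4761, -0.0719, 0.1451]
tool_rot: [2.367, 1.769, -0.333]
contact_force: [0.5, 0.0, -4.5]
opening: 0.0197
```

{"method": "arm_command", "body": {
  "rows": "0.3 1 -0.3 0 0 0; 0.3 1 -0.3 0 0 0"
}}

```text
t: 8.4
tool_pos: [0.4764, -0.0708, 0.1448]
tool_rot: [2.367, 1.769, -0.333]
contact_force: [-1.5, 0.1, -4.6]
opening: 0.0199
```

{"method": "arm_command", "body": {
  "rows": "0.3 1 -0.3 0 0 0; 0.3 1 -0.3 0 0 0"
}}

```text
t: 8.65
tool_pos: [0.4767, -0.0697, 0.1445]
tool_rot: [2.367, 1.769, -0.333]
contact_force: [-0.3, -0.6, -3.2]
opening: 0.0198
```

{"method": "arm_command", "body": {
  "rows": "0.3 1 -0.3 0 0 0; 0.3 1 -0.3 0 0 0"
}}

```text
t: 8.9
tool_pos: [0.477, -0.0687, 0.1441]
tool_rot: [2.367, 1.769, -0.333]
contact_force: [0.6, -0.2, -3.5]
opening: 0.0198
```

{"method": "arm_command", "body": {
  "rows": "0.3 0.9 -0.3 0 0 0; 0.3 0.9 -0.3 0 0 0"
}}

```text
t: 9.15
tool_pos: [0.4773, -0.0677, 0.1438]
tool_rot: [2.367, 1.769, -0.333]
contact_force: [1.2, 0.2, -3.8]
opening: 0.0197
```

{"method": "arm_command", "body": {
  "rows": "0.3 0.9 -0.3 0 0 0; 0.3 0.9 -0.3 0 0 0"
}}

```text
t: 9.4
tool_pos: [0.4776, -0.0668, 0.1435]
tool_rot: [2.367, 1.77, -0.333]
contact_force: [-0.7, -0.0, -4.2]
opening: 0.0203
```

{"method": "arm_command", "body": {
  "rows": "0.3 0.9 -0.3 0 0 0; 0.3 0.9 -0.3 0 0 0"
}}

```text
t: 9.65
tool_pos: [0.4779, -0.0658, 0.1431]
tool_rot: [2.367, 1.77, -0.333]
contact_force: [-0.4, 1.2, -3.5]
opening: 0.0197
```

{"method": "arm_command", "body": {
  "rows": "0.3 0.9 -0.3 0 0 0; 0.3 0.9 -0.3 0 0 0"
}}

```text
t: 9.9
tool_pos: [0.4782, -0.0651, 0.1429]
tool_rot: [2.366, 1.769, -0.334]
contact_force: [0.3, -1.9, -3.0]
opening: 0.0196
```

```bash
cat >> h.py <<'E'
def avg(n=4):
    F=[monitor.get_obs()['contact_force']];Q=[]
    for i in range(n): vision.get_image('wrist');o=monitor.get_obs();F.append(o['contact_force'])
    u,v=uv(H);F=np.array(F);return toe(o),'Fu',np.round(F@u,2),'Fz',np.round(F[:,2],2),'lat',np.round((F@v).mean(),2),np.round(o['t'],2)
E
python3 -c "
from h import *
print(avg())"
```

```text
(array([19.39, -0.29,  3.51, 16.07, 73.56, 31.13]), 'Fu', array([-1.7 , -2.39, -2.91, -2.69, -2.33]), 'Fz', array([-2.97, -3.51, -3.34, -2.78, -3.24]), 'lat', np.float64(-0.04), np.float64(10.1))
```

{"method": "arm_command", "body": {
  "rows": "0.15 0.55 -0.15 0 0 0; 0.15 0.55 -0.15 0 0 0"
}}

```text
t: 10.35
tool_pos: [0.4783, -0.065, 0.143]
tool_rot: [2.366, 1.769, -0.335]
contact_force: [-1.5, -4.0, -1.8]
opening: 0.0196
```

```bash
python3 -c "
from h import *
print(avg(3))"
```

```text
(array([19.48, -0.36,  3.34, 16.12, 73.57, 31.09]), 'Fu', array([-4.26, -4.94, -6.05, -4.92]), 'Fz', array([-1.81, -1.66, -0.93, -2.06]), 'lat', np.float64(0.31), np.float64(10.5))
```

{"method": "arm_command", "body": {
  "rows": "0.2 0.6 -0.15 0 0 0; 0.2 0.6 -0.15 0 0 0; 0.2 0.6 -0.15 0 0 0"
}}

```text
t: 10.88
tool_pos: [0.4785, -0.0648, 0.1431]
tool_rot: [2.365, 1.769, -0.336]
contact_force: [-2.6, -5.8, -1.6]
opening: 0.0198
```

```bash
python3 - <<'E'
from h import *
print(avg(3)); o=monitor.get_obs()
# depth of back 19.4; back off to d=16 at same pitch, then lever about crest (line tangent to crest, radius-9)
def lev(th,d): # underside tangent to crest
    t=np.radians(th); return d,20+9/np.cos(t)-(d-XF)*np.tan(t),th
print('backoff',cmd(*pose(16,20+9.6+1-(16-XF)*np.tan(np.radians(16)),16),o))
for th in(16,13,11,10,9,8,7,6,5,4,3):
    d=16; p,R=pose(*lev(th,d)); t=np.radians(th); top=20+9/np.cos(t)+XF*np.tan(t)*1+4/np.cos(t); print(th,'top at mouth',round(top,1),'lift~',round(top-16,1),cmd(p,R,o),'z',p[2].round(1))
E
```

```text
(array([19.43, -0.5 ,  3.19, 16.2 , 73.57, 31.07]), 'Fu', array([-6.25, -5.87, -5.13, -5.81]), 'Fz', array([-1.59, -1.28, -0.64, -0.98]), 'lat', np.float64(0.56), np.float64(11.02))
backoff (array([-1.4, -3.7,  0.2]), array([ 0.2 , -0.02,  0.02]))
16 top at mouth 11.6 lift~ -4.4 (array([-1.4, -3.7, -1.1]), array([ 0.2 , -0.02,  0.02])) z 142.0
13 top at mouth 15.7 lift~ -0.3 (array([ -3.4, -10.4,  -6.9]), array([ 3.08, -0.87,  0.02])) z 136.2
11 top at mouth 18.4 lift~ 2.4 (array([ -4.6, -14.6, -11.1]), array([ 5.  , -1.44,  0.02])) z 132.0
10 top at mouth 19.7 lift~ 3.7 (array([ -5.2, -16.5, -13.2]), array([ 5.96, -1.72,  0.02])) z 129.9
9 top at mouth 21.0 lift~ 5.0 (array([ -5.8, -18.5, -15.4]), array([ 6.92, -2.  ,  0.02])) z 127.7
8 top at mouth 22.4 lift~ 6.4 (array([ -6.3, -20.3, -17.7]), array([ 7.88, -2.28,  0.02])) z 125.4
7 top at mouth 23.7 lift~ 7.7 (array([ -6.9, -22.1, -19.9]), array([ 8.84, -2.57,  0.02])) z 123.2
6 top at mouth 25.0 lift~ 9.0 (array([ -7.4, -23.9, -22.2]), array([ 9.8 , -2.85,  0.02])) z 120.9
5 top at mouth 26.4 lift~ 10.4 (array([ -7.9, -25.5, -24.6]), array([10.76, -3.13,  0.02])) z 118.5
4 top at mouth 27.7 lift~ 11.7 (array([ -8.3, -27.1, -26.9]), array([11.72, -3.41,  0.02])) z 116.2
3 top at mouth 29.0 lift~ 13.0 (array([ -8.8, -28.7, -29.3]), array([12.68, -3.7 ,  0.02])) z 113.8
```

Back touched at 19.4 mm with 5–6 N for over 0.5 s. Now back off about 4 mm and start levering.

{"method": "arm_command", "body": {
  "rows": "-1 -2.5 0.3 0 0 0; -1.7 -4.6 0.3 0.2 0 0; -1.7 -4.6 -1 0.2 0 0; -2.7 -8 -4 1.6 -0.4 0; -3.7 -11.4 -6.9 3.1 -0.9 0; -3.7 -11.4 -6.9 3.1 -0.9 0; -3.7 -11.4 -6.9 3.1 -0.9 0"
}}

```text
t: 11.9
tool_pos: [0.4747, -0.0764, 0.1362]
tool_rot: [2.398, 1.792, -0.273]
contact_force: [-0.5, 0.1, -3.4]
opening: 0.0198
```

```bash
cat >> h.py <<'E'
def lev(th,d=15,dz=0):
    t=np.radians(th); return d,20+9/np.cos(t)-(d-XF)*np.tan(t)+dz,th
E
python3 - <<'E'
from h import *
print(avg(3)); o=monitor.get_obs();print(np.round(o['wrist_torque'],2))
for th in(13,12,11,10,9,8): print(th,cmd(*pose(*lev(th)),o))
E
```

```text
(array([14.93, -0.22,  8.06, 12.99, 73.58, 29.16]), 'Fu', array([-0.03, -0.06, -0.26,  0.42]), 'Fz', array([-3.42, -2.64, -3.11, -3.19]), 'lat', np.float64(0.2), np.float64(12.05))
[-0.02  0.    0.05]
13 (array([-0.1,  0.1,  0.1]), array([0.  , 0.03, 0.01]))
12 (array([-0.7, -2. , -2. ]), array([ 0.96, -0.25,  0.01]))
11 (array([-1.3, -4.1, -4.1]), array([ 1.92, -0.53,  0.01]))
10 (array([-1.9, -6.1, -6.3]), array([ 2.88, -0.82,  0.01]))
9 (array([-2.5, -8. , -8.5]), array([ 3.84, -1.1 ,  0.01]))
8 (array([ -3. ,  -9.8, -10.7]), array([ 4.8 , -1.38,  0.01]))
```

{"method": "arm_command", "body": {
  "rows": "-0.7 -2 -2 1 -0.3 0; -1.3 -4.1 -4.1 1.9 -0.5 0; -1.3 -4.1 -4.1 1.9 -0.5 0; -1.3 -4.1 -4.1 1.9 -0.5 0"
}}

```text
t: 12.55
tool_pos: [0.4741, -0.0797, 0.1328]
tool_rot: [2.418, 1.808, -0.23]
contact_force: [0.2, 7.4, 0.2]
opening: 0.0197
```

```bash
python3 - <<'E'
from h import *
print(avg(2)); o=monitor.get_obs();print(np.round(o['wrist_torque'],2))
for th in(10,9,8,7): print(th,cmd(*pose(*lev(th)),o))
E
```

```text
(array([16.07, -0.38, 12.46, 10.88, 73.59, 30.25]), 'Fu', array([7.12, 6.17, 5.73]), 'Fz', array([0.19, 0.36, 0.45]), 'lat', np.float64(1.74), np.float64(12.65))
[ 0.49  0.09 -0.02]
10 (array([-1.1, -2.7, -2.8]), array([ 0.85, -0.23,  0.01]))
9 (array([-1.7, -4.6, -5. ]), array([ 1.81, -0.51,  0.01]))
8 (array([-2.2, -6.5, -7.2]), array([ 2.77, -0.8 ,  0.01]))
7 (array([-2.8, -8.3, -9.5]), array([ 3.72, -1.08,  0.01]))
```

```bash
python3 - <<'E'
from h import *
o=monitor.get_obs()
for th,d in((10,16.3),(9,16.5),(8,16.7),(7,16.8),(6,17),(5,17.1)): print(th,cmd(*pose(*lev(th,d)),o))
E
```

```text
10 (array([-0.8, -1.4, -3. ]), array([ 0.85, -0.23,  0.01]))
9 (array([-1.3, -3.2, -5.2]), array([ 1.81, -0.51,  0.01]))
8 (array([-1.8, -4.8, -7.5]), array([ 2.77, -0.8 ,  0.01]))
7 (array([-2.3, -6.5, -9.7]), array([ 3.72, -1.08,  0.01]))
6 (array([ -2.7,  -8.1, -12.1]), array([ 4.68, -1.36,  0.01]))
5 (array([ -3.2,  -9.7, -14.4]), array([ 5.64, -1.64,  0.01]))
```

{"method": "arm_command", "body": {
  "rows": "-0.4 -0.7 -1.5 0.4 -0.1 0; -0.8 -1.4 -3 0.85 -0.2 0; -1 -2.3 -4 1.3 -0.4 0; -1.3 -3.2 -5.2 1.8 -0.5 0; -1.3 -3.2 -5.2 1.8 -0.5 0; -1.3 -3.2 -5.2 1.8 -0.5 0"
}}

```text
t: 13.4
tool_pos: [0.4732, -0.083, 0.1281]
tool_rot: [2.435, 1.821, -0.191]
contact_force: [-1.5, 3.0, 4.9]
opening: 0.0199
```

```bash
python3 - <<'E'
from h import *
print(avg(2)); o=monitor.get_obs();print(np.round(o['wrist_torque'],2),o['opening'])
for th,d in((8,16.7),(7,16.8),(6,17),(5,17.1)): print(th,cmd(*pose(*lev(th,d)),o))
E
```

```text
(array([16.39, -0.51, 14.97,  9.  , 73.58, 29.67]), 'Fu', array([2.41, 3.06, 3.53]), 'Fz', array([4.88, 5.44, 4.54]), 'lat', np.float64(2.36), np.float64(13.5))
[0.03 0.48 0.03] 0.020144620520794045
8 (array([-0.8, -1.4, -2.8]), array([ 0.97, -0.24,  0.01]))
7 (array([-1.3, -3.1, -5.1]), array([ 1.93, -0.52,  0.01]))
6 (array([-1.8, -4.7, -7.4]), array([ 2.88, -0.81,  0.01]))
5 (array([-2.2, -6.3, -9.7]), array([ 3.84, -1.09,  0.01]))
```

{"method": "arm_command", "body": {
  "rows": "-0.4 -0.7 -1.4 0.5 -0.1 0; -0.8 -1.4 -2.8 1 -0.2 0; -1 -2.3 -4 1.5 -0.4 0; -1.3 -3.1 -5.1 1.9 -0.5 0; -1.3 -3.1 -5.1 1.9 -0.5 0; -1.3 -3.1 -5.1 1.9 -0.5 0"
}}

```text
t: 14.25
tool_pos: [0.4722, -0.0863, 0.1236]
tool_rot: [2.454, 1.835, -0.15]
contact_force: [-1.3, 3.7, 4.5]
opening: 0.0198
```

```bash
python3 - <<'E'
from h import *
print(avg(2)); o=monitor.get_obs();print(np.round(o['wrist_torque'],2),o['opening'])
grab('scene','sc7');grab('top','top7')
def ym(n,f):
    h=cv2.cvtColor(cv2.imread(f'pics/{n}.png'),cv2.COLOR_BGR2HSV);m=cv2.inRange(h,(22,150,100),(32,255,255));m[:,:270 if f=='s' else 0]=0;y,x=np.where(m>0);print(n,len(x),x.mean().round(1),y.mean().round(1),x.max(),y.max())
for n in('scene0','sc5','sc7'): ym(n,'s')
for n in('top0','top5','top7'): ym(n,'t')
for th,d in((8,16.7),(7,16.8),(6,17),(5,17.1),(4,17.2)): print(th,cmd(*pose(*lev(th,d)),o))
E
```

```text
(array([16.74, -0.53, 18.05,  7.01, 73.57, 29.52]), 'Fu', array([3.15, 2.43, 2.58]), 'Fz', array([4.54, 5.44, 5.04]), 'lat', np.float64(2.51), np.float64(14.35))
[0.07 0.46 0.12] 0.019392041027634147
scene0 612 323.4 253.2 360 266
sc5 567 323.2 253.6 360 266
sc7 523 323.3 253.1 360 265
top0 1049 230.5 232.9 257 269
top5 994 228.9 232.4 257 270
top7 991 228.6 232.2 257 269
8 (array([0.2, 1.8, 1.8]), array([-0.94,  0.31,  0.03]))
7 (array([-0.3,  0.1, -0.5]), array([0.02, 0.03, 0.03]))
6 (array([-0.8, -1.4, -2.8]), array([ 0.98, -0.26,  0.03]))
5 (array([-1.3, -3. , -5.1]), array([ 1.94, -0.54,  0.03]))
4 (array([-1.7, -4.5, -7.5]), array([ 2.9 , -0.82,  0.03]))
```

{"method": "arm_command", "body": {
  "rows": "-0.3 -0.7 -1.3 0.5 -0.1 0; -0.6 -1.2 -2.2 0.8 -0.2 0; -0.6 -1.2 -2.2 0.8 -0.2 0; -0.6 -1.2 -2.2 0.8 -0.2 0"
}}

```text
t: 14.95
tool_pos: [0.4718, -0.0876, 0.1218]
tool_rot: [2.462, 1.841, -0.132]
contact_force: [-1.5, 3.6, 5.2]
opening: 0.0197
```

```bash
cat >> h.py <<'E'
def ym(n):
    h=cv2.cvtColor(cv2.imread(f'pics/{n}.png'),cv2.COLOR_BGR2HSV);m=cv2.inRange(h,(22,150,100),(32,255,255));m[:,:270 if n[0]=='s' else 0]=0;y,x=np.where(m>0);print(n,len(x),x.mean().round(1),y.mean().round(1),x.max(),y.max())
E
python3 - <<'E'
from h import *
print(avg(1)); o=monitor.get_obs()
grab('scene','sc8');grab('top','top8');ym('sc8');ym('top8')
for th,d in((6,17),(5.5,17.1),(5,17.2),(4.5,17.2)): print(th,cmd(*pose(*lev(th,d)),o))
E
```

```text
(array([16.92, -0.55, 19.58,  6.17, 73.56, 29.67]), 'Fu', array([3.01, 1.32]), 'Fz', array([5.22, 3.99]), 'lat', np.float64(2.7), np.float64(15.0))
sc8 520 322.9 253.0 360 264
top8 997 228.5 232.2 257 269
6 (array([-0.4, -0.1, -1. ]), array([ 0.17, -0.02,  0.03]))
5.5 (array([-0.6, -0.8, -2.2]), array([ 0.65, -0.16,  0.03]))
5 (array([-0.9, -1.6, -3.4]), array([ 1.13, -0.3 ,  0.03]))
4.5 (array([-1.1, -2.4, -4.5]), array([ 1.61, -0.45,  0.03]))
```

{"method": "arm_command", "body": {
  "rows": "-0.3 -0.4 -1.1 0.3 -0.1 0; -0.6 -0.8 -2.2 0.65 -0.2 0; -0.6 -0.8 -2.2 0.65 -0.2 0; -0.6 -0.8 -2.2 0.65 -0.2 0"
}}

```text
t: 15.6
tool_pos: [0.4715, -0.0887, 0.1201]
tool_rot: [2.468, 1.845, -0.117]
contact_force: [-2.3, 3.5, 6.1]
opening: 0.0193
```

```bash
python3 - <<'E'
from h import *
print(avg(1)); o=monitor.get_obs()
grab('scene','sc9');grab('top','top9');ym('sc9');ym('top9')
for th,d in((5.5,17.1),(5,17.2),(4.5,17.2),(4,17.2)): print(th,cmd(*pose(*lev(th,d)),o))
# visual lift: motor patch in scene
P=tri(('top0',247*.7,332*.7),('scene0',535*.7,395*.7));print('motor',P)
u,n=uv(H);far=np.array([M[0],M[1],8])/1e3+u*.15
g=lambda n:cv2.cvtColor(cv2.imread(f'pics/{n}.png'),cv2.COLOR_BGR2GRAY).astype(np.float32)
for box in((318,340,262,320),(345,395,262,300)):
  x0,x1,y0,y1=box;p0=np.array([(x0+x1)/2,(y0+y1)/2])
  for k in('sc5','sc7','sc8','sc9'):
    M2=np.eye(2,3,dtype=np.float32)
    try:
      _,W=cv2.findTransformECC(g('scene0')[y0:y1,x0:x1],g(k),np.array([[1,0,x0],[0,1,y0]],np.float32),cv2.MOTION_TRANSLATION,(3,200,1e-6))
      sh=np.array([W[0,2]-x0,W[1,2]-y0])
    except Exception as e: sh=None
    print(box,k,None if sh is None else sh.round(2))
for deg in(1,3.5):
    R=Rn.from_rotvec(n*np.radians(deg)).as_matrix()
    for Q in(P,): print(deg,'lift',150*np.sin(np.radians(deg)),np.subtract(proj('scene0',far+R@(Q-far)),proj('scene0',Q)).round(2))
E
```

```text
(array([17.02, -0.59, 20.6 ,  5.49, 73.55, 29.58]), 'Fu', array([2.71, 2.2 ]), 'Fz', array([6.1 , 6.32]), 'lat', np.float64(3.48), np.float64(15.65))
sc9 169 324.4 258.8 360 264
top9 644 219.5 228.5 247 266
5.5 (array([-0.3,  0.2, -0.5]), array([0.01, 0.07, 0.04]))
5 (array([-0.5, -0.5, -1.7]), array([ 0.48, -0.07,  0.04]))
4.5 (array([-0.7, -1.4, -2.9]), array([ 0.96, -0.22,  0.04]))
4 (array([-1. , -2.1, -4. ]), array([ 1.44, -0.36,  0.04]))
motor [0.50733846 0.20602052 0.1157574 ]
(318, 340, 262, 320) sc5 [-0.05  0.26]
(318, 340, 262, 320) sc7 [0.56 1.88]
(318, 340, 262, 320) sc8 [0.68 2.21]
(318, 340, 262, 320) sc9 [0.78 2.53]
(345, 395, 262, 300) sc5 [-0.03  0.12]
(345, 395, 262, 300) sc7 [0.69 1.8 ]
(345, 395, 262, 300) sc8 [0.84 2.11]
(345, 395, 262, 300) sc9 [1.   2.39]
1 lift 2.6178609655925267 [0.41 0.7 ]
3.5 lift 9.15728093022853 [1.43 2.55]
```

{"method": "arm_command", "body": {
  "rows": "-0.3 -0.3 -1 0.3 -0.1 0; -0.4 -0.4 -1.4 0.4 -0.1 0; -0.4 -0.4 -1.4 0.4 -0.1 0; -0.4 -0.4 -1.4 0.4 -0.1 0"
}}

```text
t: 16.25
tool_pos: [0.4713, -0.0893, 0.1192]
tool_rot: [2.471, 1.848, -0.108]
contact_force: [-2.0, 3.0, 6.2]
opening: 0.0194
```

```bash
python3 - <<'E'
from h import *
print(avg(1))
grab('scene','sc10');grab('top','top10');ym('sc10');ym('top10')
u,n=uv(H);q=np.array([M[0],M[1],8])/1e3-u*.043;print('expected top shift for 24mm',np.subtract(proj('top0',q+u*.024),proj('top0',q)))
im=[cv2.resize(cv2.imread(f'pics/{k}.png')[y:y+105,x:x+140],(560,420),interpolation=cv2.INTER_CUBIC)[:, :] for k,x,y in(('top10',170,180),)]
im2=cv2.resize(cv2.imread('pics/sc10.png')[220:290,260:390],(560,302),interpolation=cv2.INTER_CUBIC)
cv2.imwrite('pics/c10.png',cv2.resize(np.vstack(im+[im2]),None,fx=.8,fy=.8))
E
```

```text
(array([17.14, -0.6 , 21.36,  5.07, 73.55, 29.66]), 'Fu', array([2.28, 2.06]), 'Fz', array([6.25, 5.21]), 'lat', np.float64(2.58), np.float64(16.3))
sc10 172 323.5 258.9 360 264
top10 646 219.5 228.5 247 266
expected top shift for 24mm [-10.35633538  -3.33941185]
```

View pics/c10.png

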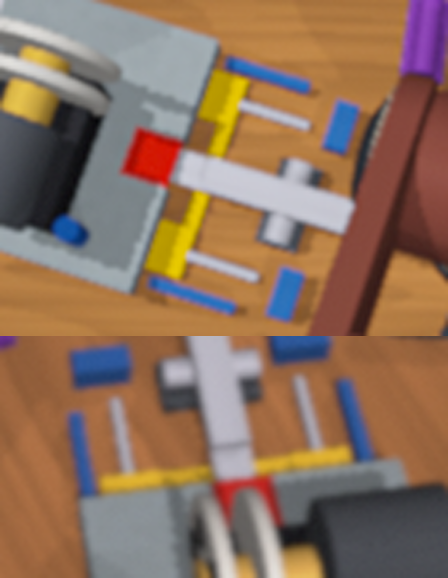

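The shim's yellow prongs have slid under the pump evenly on both sides (shift of 10 px, as expected for 24 mm). Let the pump down.

```bash
python3 - <<'E'
from h import *
o=monitor.get_obs()
for th,d,dz in((6,17,.5),(7,16.8,.5),(8,16.6,.5),(9,16.3,.7),(10,16,1)): print(th,cmd(*pose(*lev(th,d,dz)),o))
E
```

```text
6 (array([0.1, 1.5, 2. ]), array([-0.87,  0.33,  0.04]))
7 (array([0.6, 3.1, 4.3]), array([-1.83,  0.62,  0.04]))
8 (array([1.1, 4.7, 6.6]), array([-2.79,  0.9 ,  0.04]))
9 (array([1.5, 6.3, 9.1]), array([-3.75,  1.18,  0.04]))
10 (array([ 2. ,  7.9, 11.6]), array([-4.71,  1.46,  0.04]))
```

{"method": "arm_command", "body": {
  "rows": "0 0.8 1 -0.4 0.2 0; 0.1 1.5 2 -0.9 0.3 0; 0.3 2.3 3.1 -1.4 0.5 0; 0.6 3.1 4.3 -1.8 0.6 0; 0.8 3.9 5.4 -2.3 0.8 0; 1.1 4.7 6.6 -2.8 0.9 0; 1.3 5.5 7.8 -3.3 1 0; 1.5 6.3 9.1 -3.8 1.2 0; 1.8 7.1 10.3 -4.2 1.3 0; 2 7.9 11.6 -4.7 1.5 0; 2 7.9 11.6 -4.7 1.5 0; 2 7.9 11.6 -4.7 1.5 0"
}}

```text
t: 17.9
tool_pos: [0.4732, -0.0814, 0.1308]
tool_rot: [2.427, 1.815, -0.213]
contact_force: [-0.3, -0.9, -4.5]
opening: 0.02
```

```bash
python3 - <<'E'
from h import *
print(avg(2));o=monitor.get_obs()
grab('scene','sc11');grab('top','top11');ym('sc11');ym('top11')
for th,d,c in((10,5,31),(10,-15,31.5),(10,-45,33),(10,-110,40)): print(d,cmd(*pose(d,c-(d-XF)*np.tan(np.radians(th)),th),o))
E
```

```text
(array([ 1.595e+01, -4.000e-02,  1.373e+01,  1.000e+01,  7.357e+01,
        3.004e+01]), 'Fu', array([-0.92,  0.14, -0.41]), 'Fz', array([-4.47, -4.19, -3.9 ]), 'lat', np.float64(0.05), np.float64(18.0))
sc11 170 322.9 259.0 360 264
top11 644 219.5 228.5 247 266
5 (array([ -3.1, -10.5,   2.9]), array([-0.01, -0.04,  0.04]))
-15 (array([ -8.7, -29.7,   6.9]), array([-0.01, -0.04,  0.04]))
-45 (array([-17.2, -58.5,  13.7]), array([-0.01, -0.04,  0.04]))
-110 (array([ -35.5, -120.8,   32.2]), array([-0.01, -0.04,  0.04]))
```

{"method": "arm_command", "body": {
  "rows": "-1.5 -5 1.4 0 0 0; -3.1 -10.5 2.9 0 0 0; -6 -20 5 0 0 0; -8.7 -29.7 6.9 0 0 0; -13 -44 10.5 0 0 0; -17.2 -58.5 14 0 0 0; -26 -89 23 0 0 0; -35.5 -121 33 0 0 0; -35.5 -121 50 0 0 0; -35.5 -121 50 0 0 0; -35.5 -121 50 0 0 0"
}}

```text
t: 19.48
tool_pos: [0.4377, -0.2019, 0.1805]
tool_rot: [2.427, 1.816, -0.213]
contact_force: [-0.2, 0.1, -3.6]
opening: 0.0202
```

```bash
python3 - <<'E'
from h import *
o=monitor.get_obs();print(toe(o),np.round(o['contact_force'],1),np.round(o['tool_pos'],4))
u,n=uv(78.8)
R=np.column_stack([u,-n,[0,0,-1]])
print(cmd(np.array([478,-308,80.5]),R,o))
E
```

```text
[-109.61    0.21   63.57    9.99   73.61   57.74] [-0.2  0.1 -3.6] [ 0.4377 -0.2019  0.1805]
(array([  40.3, -106.1, -100. ]), array([ 9.69, -2.44,  5.18]))
```

{"method": "arm_command", "body": {
  "rows": "10 -25 -5 2.4 -0.6 1.3; 20 -55 -20 4.8 -1.2 2.6; 30 -80 -40 7.3 -1.8 3.9; 40 -106 -60 9.7 -2.4 5.2; 40 -106 -80 9.7 -2.4 5.2; 40 -106 -94 9.7 -2.4 5.2; 40 -106 -100 9.7 -2.4 5.2; 40 -106 -100 9.7 -2.4 5.2; 40 -106 -100 9.7 -2.4 5.2"
}}

```text
t: 20.6
tool_pos: [0.4782, -0.3079, 0.0815]
tool_rot: [2.426, 1.994, -0.0]
contact_force: [0.2, -0.3, -3.1]
opening: 0.0199
```

{"method": "arm_command", "body": {
  "rows": "0 0 -1.2 0 0 0; 0 0 -2.4 0 0 0; 0 0 -2.4 0 0 0; 0 0 -2.4 0 0 0"
}}

```text
t: 21.1
tool_pos: [0.4782, -0.3079, 0.0791]
tool_rot: [2.426, 1.994, -0.0]
contact_force: [-0.7, 0.0, -3.5]
opening: 0.0199
```

```bash
python3 - <<'E'
from h import *
print(avg(2));o=monitor.get_obs();print(np.round(o['wrist_torque'],2),np.round(o['tool_pos'],4))
E
```

```text
(array([-1.8392e+02, -4.7200e+01,  1.4500e+00,  4.0000e-02,  7.8850e+01,
        1.3700e+00]), 'Fu', array([-0.17,  0.4 , -0.29]), 'Fz', array([-3.53, -2.97, -4.18]), 'lat', np.float64(0.39), np.float64(21.2))
[-0.3   0.06 -0.  ] [ 0.4782 -0.3079  0.079 ]
```

{"method": "arm_command", "body": {
  "rows": "0 0 -0.8 0 0 0; 0 0 -1.6 0 0 0; 0 0 -1.6 0 0 0"
}}

```text
t: 21.58
tool_pos: [0.4783, -0.308, 0.0776]
tool_rot: [2.426, 1.994, 0.0]
contact_force: [-0.2, -0.8, -2.4]
opening: 0.0199
```

{"method": "arm_command", "body": {
  "rows": "0 0 0 0 0 0; 0 0 0 0 0 0; 0 0 0 0 0 0; 0 0 0 0 0 0; 0 0 0 0 0 0",
  "jaw": 0.5
}}

```text
t: 22.2
tool_pos: [0.4783, -0.308, 0.0777]
tool_rot: [2.426, 1.994, 0.0]
contact_force: [-0.2, -0.2, 1.1]
opening: 0.0431
```

{"method": "arm_command", "body": {
  "rows": "0 0 30 0 0 0; 0 0 80 0 0 0; 0 0 130 0 0 0; 0 -50 160 0 0 0; 0 -50 160 0 0 0; 0 -50 160 0 0 0; 0 -50 160 0 0 0; 0 -50 160 0 0 0"
}}

```text
t: 23.2
tool_pos: [0.478, -0.3569, 0.2362]
tool_rot: [-2.425, -1.995, 0.0]
contact_force: [0.3, 0.3, -0.3]
opening: 0.0425
```

```bash
python3 - <<'E'
from h import *
grab('scene','sc12');grab('top','top12');ym('sc12');ym('top12');grab('wrist','w12')
a=cv2.imread('pics/sc12.png');b=cv2.imread('pics/top12.png');print(monitor.get_obs()['t'])
cv2.imwrite('pics/c12.png',np.vstack([cv2.resize(i,None,fx=.71,fy=.71,interpolation=cv2.INTER_AREA) for i in(a,b)]))
g=lambda n:cv2.cvtColor(cv2.imread(f'pics/{n}.png'),cv2.COLOR_BGR2GRAY).astype(np.float32)
for x0,x1,y0,y1 in((318,340,262,320),(345,395,262,300)):
  for k in('sc10','sc11','sc12'):
      _,W=cv2.findTransformECC(g('scene0')[y0:y1,x0:x1],g(k),np.array([[1,0,x0],[0,1,y0]],np.float32),cv2.MOTION_TRANSLATION,(3,200,1e-6));print(k,W[0,2]-x0,W[1,2]-y0)
E
```

```text
sc12 200 323.6 258.9 359 264
top12 709 221.4 229.2 247 266
23.35
sc10 0.835022 2.64151
sc11 0.7484436 2.4656372
sc12 0.75979614 2.468933
sc10 1.0649109 2.507782
sc11 0.940155 2.3188477
sc12 0.9425049 2.3324585
```

View pics/c12.png

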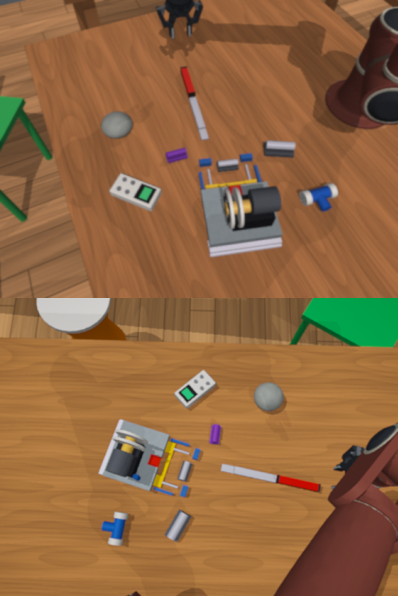

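The pictures show the bar flat on the bench and clear of everything. The shim is fully under, and the pump has settled level, with its image shift steady between sc11 and sc12. Handing in.

```bash
python3 -c "
from station import workorder
print(workorder.finish_job())"
```

```text
the job is handed in; nothing more can be done
None
```

The job is done and handed in at about 23 s of robot time. No verdict came back.

- **Slot touch:** I gripped the bar at its handle and slid the toe in over the small steel fulcrum at 16°. It met the slot's back at about 19.4 mm, and I held it there at 5–6 N for over half a second. I then drew back about 4 mm before levering.
- **Lift:** The shim slipped in at about 9 mm of lift, and I estimate the lift peaked near 9–10 mm. I let the pump down gently, drew the bar out and laid it flat where it had first lain.

**Last checks:**
- The shim's image shift matched what about 24 mm of travel should give. It stayed the same after the pump was let down.
- The pump looked level and still; its position in the scene images did not change between being let down and the end. The lift and level are read from pictures only, good to about 1 mm.
- The bar looked flat and about 100 mm clear of the fulcrum. The stone, meter and tee looked unmoved in the last picture, though I did not measure them.

No check failed. One reading was slightly off: while levering, the bar sat about 0.5 mm higher over the fulcrum than my model predicted. I put this down to give in the grip.

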